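# Index the bush gauge to its third nest and take the reading

### The arm

A 6-joint arm with a two-finger parallel gripper is mounted at the origin on a cart in front of the work surface, level with it; the furniture and walls round the work are solid. World frame = base frame: x ahead of the robot, y to its left, z up, the work surface at z = 0. Lengths are in mm, angles in rad, forces in N, time in s.
With the tool pointing down it reaches from about 350 to 875 mm from the base axis. Payload 4.2 kg.
Tool frame: the origin (TCP) lies at the very end of the fingers, on their centre line; the grasp point (between the pads) lies 19 mm behind it; z points along the fingers, y is the line along which they close (so a half turn about z gives the same grasp; the last joint's range is limited). The gripper opens to 85 mm and grips with 20 to 120 N. Pads are 22 mm wide; open, the fingers measure 114 mm over their backs; the gripper's body (76 mm by 85 mm) begins 54 mm behind the grasp point. The pads swing forward as they close: fully open they stand 13 mm farther back than shut.
Start: joints at [-0.878, 0.385, 0.008, 0, -1.194, -0.259], TCP at [262.713, -567.081, 231.312] pointing down, gripper open.
Joint ranges: [-3.14, 3.14], [-1.21, 2.06], [-1.07, 1.41], [-3.16, 2.05], [-2.99, -0.16], [-3.1, 3.1]. Speed limits (rad/s): [2.79, 2.79, 3.14, 3.14, 3.14, 3.14].

### API

Orientations are given as a unit quaternion [w, x, y, z].
In Python, from cell import arm gives the robot as it stands. The module is installed in compiled form; this text tells all that it offers.
- The arm moves only by the shell command python3 -m creep 'ROWS' [FORCE]. ROWS is JSON, a list of rows, each an object of numbers: "x", "y", "z": the shift along the tool's x, y, z in m; "yaw": the turn about the tool's z in rad; "grip": the gripper's target within -1 to 1 (fully open at 1, half-way at 0, shut at -1). A call has exactly 8 rows; each row is the pose to reach, as a shift and turn from the pose commanded when the call began, along the tool's axes at that moment; what a row does not reach only later rows make up. A row lasts 1/12 s, in which the tool goes at most 41.7 mm and 7.16 degrees, less where a joint would pass 70% of its speed; a pose out of reach is approached as far as the arm can. A call with a gripper value outside its range is refused whole. The fingers move at their own pace and stop on an object; FORCE is the grip in N (left out, the last holds). Time passes only in rows, so rows that repeat a pose let the fingers close, or fill a call up. It gives the time, the measured TCP pose, the force, the opening and the grip force at its end, in the units of the state.
- arm.sense(): the state, without advancing time (a new reading comes with each control period).
- arm.snapshot(name): name is "scene" or "top" or "wrist"; returns a dict with "pixels" (384x512x3 uint8, red, green, blue), "mtx" (3x3 intrinsics, pixels), "R" (3x3) and "t" (3): a world point X has camera coordinates R X + t; the wrist camera has in their place "T_tool_cam" (4x4, takes a point from camera to tool coordinates, whose origin is the TCP and whose axes are the flange's). Camera axes: x right, y down, z forward; pixel columns grow to the right and rows downward; lengths in mm; the calibration is good to about 2 mm. A picture is of the moment at which its call begins: read the wrist's pose just before it. There is no depth.
- arm.hand_in(): hands the job in; it is judged then, once.
The state is a dict: "clock": time; "q": joint angles; "qvel": joint speeds; "joint_torque": joint torques, N m; "tcp_pos": TCP position; "eef_rot": TCP orientation; "wrist_force": force on the tool from outside, world axes, zero at the start; "moment": the same for the moment, N m; "gripper_width": finger opening in mm; "grasp_force": force on a finger pad.
Only numpy, scipy, OpenCV 4.12 (cv2) and the standard library are available. Lean on these libraries where they do the work, as an engineer would, in place of code of your own. Each camera call takes 0.05 s, during which the arm holds its last target. There are 200 camera calls.

### The job

The bench gauge's slide carries four brass bushes and clicks into a notch for each of them as it goes. With a fingertip behind the upright tab at its end, push the slide from its parked position to the third click and no farther, so that the third bush stands under the dial gauge; then press the gauge head down by the black pad on its top until it meets its stop, so that the spindle rests on that bush, and leave it so. Only push and press lightly, never gripping the slide or lifting anything; keep the head up while the slide is moving, keep the bushes seated in their nests and leave the things lying round about where they are.

Things in the scene. Friction and masses are not known exactly. Their poses are not given: they have to be found in the camera images.
- bush_gauge: the bench gauge, fixed to the table: aluminium base plate 130 x 260 x 12 mm with slide rails, a steel column carrying a dial gauge. Origin on the table top; x points across the base toward the column (away from the robot), y along the slide toward the tab end, z up. Base: x -52 to 78, y -150 to 110 mm. Measuring point x 0, y -75; dial and column x -15 to 70, y -105 to -38, 163 mm high
- shuttle: the steel slide with the four nests, the notched front edge and the tab, 166 mm long; its origin and axes lie on those of bush_gauge when parked and move with the slide
- slide_travel (a joint): slide travel in m, 0 parked (start), grows toward the gauge's -y, stop at 0.125. A spring ball drops into four notches in its front edge: first click at 0.035, second 0.063, third 0.091, fourth 0.119. Notches are 16 mm wide and pull the slide to their middle; on the flats between it stays where left. About 1 N moves it on a flat, 4 to 6 N out of a notch; it jumps ahead of the finger into the next
- tab_face (a point): on the slide's upright dark steel tab, the centre of its flat outer face (looking to the gauge's +y), 50 mm above the table; moves with the slide. Tab: 44 mm wide across the slide, 10 mm thick, 13 to 68 mm above the table. Behind it is open: the bare table while parked, later the base plate (12 mm high), with the far rail (31 mm high at gauge x 15 to 31 mm)
- gauge_head (a joint): how far the gauge head is pressed down, in m: about 0 to 0.003 raised (as it starts), 0.012 down on its stop. It slides stiffly and stays where it is left: 3 to 6 N on the pad moves it down
- pad_top (a point): centre of the top of the gauge head's round black press pad, 30 mm across and 10 mm thick, above the dial and straight over the measuring point; 163 mm above the table when fully raised, 151 mm when down
- spindle_tip (a point): centre of the flat underside of the dial gauge's steel spindle foot, 13 mm across. With the head raised it clears the bushes by about 7 to 9 mm; with the head down on its stop it rests on a bush standing under it and is pushed up about 2.5 mm by it, against a spring of about 2 N
- spindle: the dial gauge's spindle, 5 mm rod with the 13 mm foot; origin at the foot's underside, z up
- bush_1: brass flanged bush, 21 mm flange below, 17 mm body, 16 mm high, in the first nest (the one nearest the dial at the start); origin at the centre of its underside. It stands loose in a nest 4 mm deep whose floor is 22.5 mm above the table; its top is 38.5 mm above the table. The slide carries it along
- bush_2: the same, in the second nest
- bush_3: the same, in the third nest; this one is to be measured
- bush_4: the same, in the fourth nest, nearest the tab
- plug_gauge: bystander: steel plug gauge 121 x 15 x 13 mm lying on the table in front of the gauge
- spare_bush_1: bystander: loose brass bush 21 mm across, 16 mm high, standing on the table in front of the gauge
- spare_bush_2: bystander: another loose brass bush beside it
- tweezers: bystander: steel tweezers 128 x 15 x 7 mm lying on the table beyond the gauge

How it is judged (in metres and radians):
On the way, in this order (a step that is already met when the one before it is completed fails the run):
1. the slide has been pushed to the third click while the gauge head is still up (value of joint slide_travel between 0.0885 and 0.0935 m and value of joint gauge_head below 0.0055 m), for 0.3 s.
2. the gauge head has been pressed down to its stop, the spindle on the third bush (value of joint gauge_head above 0.0108 m and contact force between spindle and bush_3 above 0.5 N), for 0.2 s.
At the end, for the whole second after the job is handed in: The slide rests in its third notch (within 2.5 mm), the gauge head is down within 1.2 mm of its stop with the spindle bearing on the third bush (more than 0.5 N, centred within 4 mm), and all four bushes are seated in their nests (within 2 mm of the floor) (all of step 2 and value of joint slide_travel between 0.0885 and 0.0935 m and horizontal distance between spindle_tip and bush_3 below 0.004 m and z of each of bush_1, bush_2, bush_3, bush_4 in the frame of bush_gauge below 0.0245 m); the robot touches nothing.
It fails at once if the slide was gripped or forced (over 25 N from the fingers) (contact force between the fingers and shuttle above 25 N).
It fails at once if the slide was run on past the third click (more than 12 mm beyond it) (value of joint slide_travel above 0.103 m).
It fails at once if the gauge head was pressed down while the slide was not at the third click (value of joint gauge_head above 0.007 m and (value of joint slide_travel below 0.086 m or value of joint slide_travel above 0.096 m)).
It fails at once if a bush was lifted out of its nest (z of any of bush_1, bush_2, bush_3, bush_4 in the frame of bush_gauge above 0.0285 m).
It fails at once if something lying round about was moved more than 15 mm (distance of any of plug_gauge, spare_bush_1, spare_bush_2, tweezers from where it was at the start of the episode above 0.015 m).
It also fails if it takes over 64 s, if anything falls off the work surface, if the arm or the gripper's body presses on something with over 40 N, if the wrist force passes 120 N, or if a joint passes its speed limit or range.

## Working session

There is one attempt and no reset: what is moved stays moved. The work goes in short steps, Python scripts to look and compute and a shell command to move; the robot and the scene stay as the last step left them, time stands still between calls to the robot, and variables do not carry over. Pictures are saved under pics/ and viewed, at most 10 in all, crops included, and the job is handed in when it is done.

```bash
mkdir -p pics
python3 - <<'E'
from cell import arm
import cv2,numpy as np,pickle
s=arm.sense();print({k:np.round(v,3).tolist() for k,v in s.items()})
d={n:arm.snapshot(n) for n in("scene","top")}
pickle.dump(d,open('d.pkl','wb'))
for n in d:
    cv2.imwrite(f'pics/{n}0.png',cv2.resize(d[n]['pixels'][:,:,::-1],(800,600),interpolation=cv2.INTER_CUBIC));print(n,d[n]['mtx'],d[n]['R'],d[n]['t'])
E
```

```text
{'clock': 0.0, 'q': [-0.878, 0.386, 0.007, -0.001, -1.194, -0.259], 'qvel': [-0.0, 0.001, -0.0, -0.0, 0.001, 0.0], 'joint_torque': [-0.001, -39.229, 18.84, 4.186, -0.005, -0.0], 'tcp_pos': [262.484, -566.559, 230.204], 'eef_rot': [-0.0, -0.215, 0.977, 0.001], 'wrist_force': [0.384, 0.155, -0.416], 'moment': [0.007, 0.02, -0.007], 'grasp_force': 0.0, 'gripper_width': 85.499}
scene [[407.35481256   0.         257.41979444]
 [  0.         407.35481256 188.55697604]
 [  0.           0.           1.        ]] [[-0.75547519 -0.65510321 -0.00985038]
 [-0.48273915  0.56674144 -0.66765789]
 [ 0.44296745 -0.4996438  -0.74440306]] [298.21762844 433.9190957  633.87696383]
top [[427.18469851   0.         258.64139412]
 [  0.         427.18469851 195.58841358]
 [  0.           0.           1.        ]] [[ 0.01978571 -0.99906035 -0.03856095]
 [-0.98964094 -0.0140847  -0.14287206]
 [ 0.14219469  0.04098832 -0.9889897 ]] [-165.00719905  540.14318834  901.91446612]
```

View pics/scene0.png

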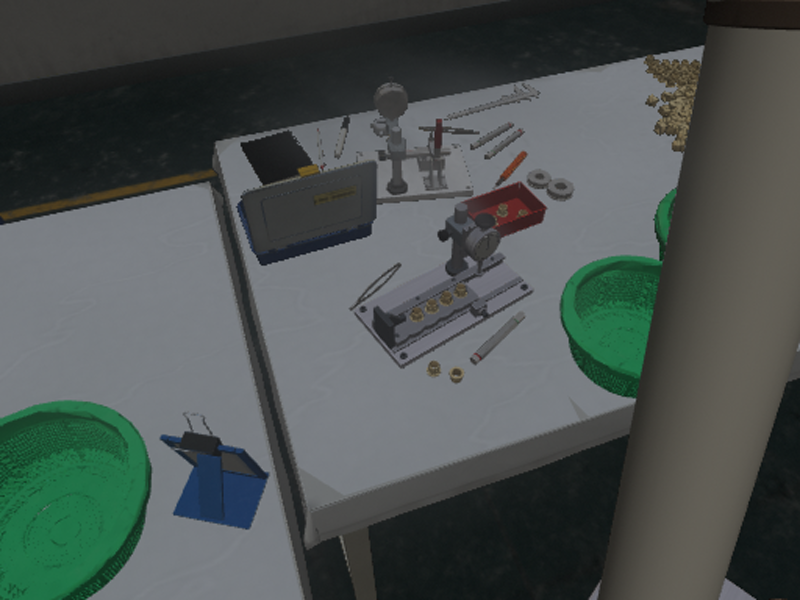

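View pics/top0.png

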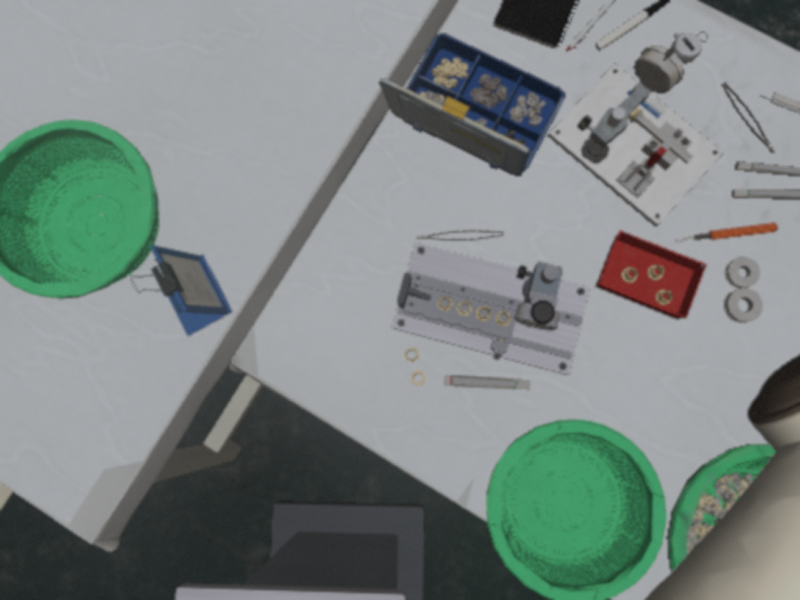

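The top view shows the base corners at about (418,240), (392,325), (571,373) and (590,288), the bushes from (445,303) to (502,318), and the pad at (542,312). The scene view shows the base corners at (352,308), (403,366) and (535,290). The tab is at the left end.

```bash
cat > h.py <<'E'
import numpy as np
from scipy.spatial.transform import Rotation as Ro
def proj(c,X):
    p=(np.asarray(X)@c['R'].T+c['t'])@c['mtx'].T
    return p[:,:2]/p[:,2:]
def G(p,X):
    c,s=np.cos(p[2]),np.sin(p[2]);X=np.asarray(X,float)
    return np.c_[p[0]+c*X[:,0]-s*X[:,1],p[1]+s*X[:,0]+c*X[:,1],X[:,2]]
E
python3 - <<'E'
from h import *
import pickle
from scipy.optimize import least_squares
d=pickle.load(open('d.pkl','rb'))
C=[(78,110,12),(-52,110,12),(-52,-150,12),(78,-150,12)]
B=[(0,44,38.5),(0,16,38.5),(0,-12,38.5),(0,-40,38.5)]
ob={'top':(C+B+[(0,-75,161)],[(418,240),(392,325),(571,373),(590,288),(445,303),(464,308),(483,313),(502,318),(542,312)]),
'scene':(C[:3]+B,[(352,308),(403,366),(535,290),(417,315),(432,307),(446,298),(461,290)])}
def f(p): return np.concatenate([(proj(d[n],G(p,X))-np.array(u)*.64).ravel() for n,(X,u) in ob.items()])
r=least_squares(f,[500,-150,-.3],loss='soft_l1');print(r.x,np.round(f(r.x).reshape(-1,2),1).tolist())
np.save('g.npy',r.x)
P=G(r.x,[(0,0,0),(0,-75,160),(0,88,50)]);print(P)
E
```

```text
[ 537.28980805 -254.5558412    18.5974541 ] [[-2.5, 1.3], [-1.3, 1.5], [-2.1, 2.0], [-0.5, 0.0], [-0.5, -0.6], [-0.2, -0.5], [0.1, -0.3], [0.5, -0.1], [0.0, 0.5], [1.0, 0.4], [-1.4, -1.0], [-0.1, -1.2], [0.1, -3.0], [0.2, -3.1], [0.6, -2.4], [0.2, -2.2]]
[[ 537.28980805 -254.5558412     0.        ]
 [ 518.58181594 -327.18511237  160.        ]
 [ 559.24051879 -169.33749635   50.        ]]
```

```bash
python3 - <<'E'
from h import *
import pickle
from cell import arm
w=arm.snapshot('wrist');print(np.round(w['T_tool_cam'],3),w['mtx'])
d=pickle.load(open('d.pkl','rb'));p=np.load('g.npy');p[2]-=6*np.pi;np.save('g.npy',p);print(p)
for y in(90,100,110,120): print(y,proj(d['top'],G(p,[(0,y,68),(22,y,68),(-22,y,68)]))/.64, proj(d['scene'],G(p,[(0,y,68)]))/.64)
E
python3 -m creep '[{"x":-0.03,"y":0.018,"z":-0.01,"yaw":-0.1,"grip":-1},{"x":-0.06,"y":0.036,"z":-0.01,"yaw":-0.2,"grip":-1},{"x":-0.09,"y":0.054,"z":-0.01,"yaw":-0.3,"grip":-1},{"x":-0.12,"y":0.072,"z":-0.01,"yaw":-0.4,"grip":-1},{"x":-0.15,"y":0.09,"z":-0.01,"yaw":-0.5,"grip":-1},{"x":-0.18,"y":0.108,"z":-0.01,"yaw":-0.6,"grip":-1},{"x":-0.21,"y":0.126,"z":-0.01,"yaw":-0.7,"grip":-1},{"x":-0.24,"y":0.144,"z":-0.01,"yaw":-0.8,"grip":-1}]'
```

```text
[[-1.00000e-03 -9.59000e-01 -2.83000e-01  7.20750e+01]
 [ 1.00000e+00 -0.00000e+00 -1.00000e-03  8.19000e-01]
 [ 1.00000e-03 -2.83000e-01  9.59000e-01 -1.43474e+02]
 [ 0.00000e+00  0.00000e+00  0.00000e+00  1.00000e+00]] [[292.88918043   0.         256.37862986]
 [  0.         292.88918043 192.18404737]
 [  0.           0.           1.        ]]
[ 5.37289808e+02 -2.54555841e+02 -2.52101824e-01]
90 [[411.98991285 290.04508429]
 [416.29530489 274.68825241]
 [407.65782506 305.49713673]] [[391.32548781 310.92650052]]
100 [[404.90881296 288.14335317]
 [409.23245269 272.8050468 ]
 [400.55838662 303.57668629]] [[385.53257462 313.98616174]]
110 [[397.83942459 286.24476736]
 [402.18124587 270.92494627]
 [393.47072636 301.65942193]] [[379.69198952 317.071002  ]]
120 [[390.78171869 284.34931903]
 [395.14165567 269.04794313]
 [386.39481498 299.74533574]] [[373.80314159 320.18133338]]
clock: 0.82
tcp_pos: [420.4, -333.9, 241.2]
eef_rot: [0.0, -0.58, 0.814, 0.0]
wrist_force: [0.1, 0.9, 0.5]
gripper_width: -0.1
grasp_force: 0.0
```

```bash
cat >> h.py <<'E'
def delta(arm,p,tgt):
    "tool-frame shift (m) from measured pose to gauge-frame target, and yaw to align tool y with gauge y"
    s=arm.sense();w,x,y,z=s['eef_rot'];R=Ro.from_quat([x,y,z,w]).as_matrix()
    W=G(p,[tgt])[0];a=np.arctan2(R[1,1],R[0,1]);yaw=-((p[2]+np.pi/2)-a)
    g=G([0,0,-p[2]],[np.array(s['tcp_pos'])-[p[0],p[1],0]])[0]
    print('tcp in gauge',g.round(1),'shift m',(R.T@(W-s['tcp_pos'])/1000).round(4),'yaw',round(yaw,4),'F',np.round(G([0,0,-p[2]],[s['wrist_force']])[0],2),'t',round(s['clock'],2))
E
python3 - <<'E'
from h import *
from cell import arm
delta(arm,np.load('g.npy'),(0,160,200))
E
```

```text
tcp in gauge [ -93.4 -106.   241.2] shift m [-0.2726 -0.0718  0.0412] yaw 1.4907 F [-0.15  0.86  0.51] t 0.82
```

```bash
python3 -m creep '[{"x":-0.034,"y":-0.009,"z":0,"yaw":0.12,"grip":-1},{"x":-0.068,"y":-0.018,"z":0,"yaw":0.24,"grip":-1},{"x":-0.102,"y":-0.027,"z":0,"yaw":0.36,"grip":-1},{"x":-0.136,"y":-0.036,"z":0,"yaw":0.48,"grip":-1},{"x":-0.17,"y":-0.045,"z":0,"yaw":0.6,"grip":-1},{"x":-0.204,"y":-0.054,"z":0,"yaw":0.72,"grip":-1},{"x":-0.238,"y":-0.063,"z":0.0,"yaw":0.84,"grip":-1},{"x":-0.272,"y":-0.072,"z":0.0,"yaw":0.96,"grip":-1}]'
python3 -m creep '[{"yaw":0.12,"z":0.005,"grip":-1},{"yaw":0.24,"z":0.01,"grip":-1},{"yaw":0.36,"z":0.02,"grip":-1},{"yaw":0.48,"z":0.03,"grip":-1},{"yaw":0.53,"z":0.04,"grip":-1},{"yaw":0.53,"z":0.04,"grip":-1},{"yaw":0.53,"z":0.04,"grip":-1},{"yaw":0.53,"z":0.04,"grip":-1}]'
cat >> h.py <<'E'
def wrist(arm,name):
    import cv2
    s=arm.sense();w,x,y,z=s['eef_rot'];R=Ro.from_quat([x,y,z,w]).as_matrix()
    d=arm.snapshot('wrist');T=d['T_tool_cam']
    Rc=R@T[:3,:3];tc=R@T[:3,3]+s['tcp_pos']
    d['R']=Rc.T;d['t']=-Rc.T@tc
    cv2.imwrite(f'pics/{name}.png',cv2.resize(d['pixels'][:,:,::-1],(800,600),interpolation=cv2.INTER_CUBIC))
    return d
def back(c,uv,z):
    "800-scale pixels to world at height z"
    r=np.c_[np.array(uv)*.64,np.ones(len(uv))]@np.linalg.inv(c['mtx']).T@c['R'];o=-c['R'].T@c['t']
    return o+r*((z-o[2])/r[:,2])[:,None]
E
python3 - <<'E'
from h import *
from cell import arm
import pickle
p=np.load('g.npy');delta(arm,p,(0,160,200));d=wrist(arm,'w1');pickle.dump(d,open('w1.pkl','wb'))
E
```

```text
clock: 1.48
tcp_pos: [578.3, -101.0, 241.1]
eef_rot: [-0.0, -0.134, 0.991, 0.0]
wrist_force: [0.4, -1.3, -0.2]
gripper_width: 0.1
grasp_force: 0.0
tcp in gauge [  1.4 159.  241.1] shift m [0.0007 0.0016 0.0411] yaw 0.5201 F [ 0.7  -1.17 -0.16] t 1.48invalid input
```

View pics/w1.png

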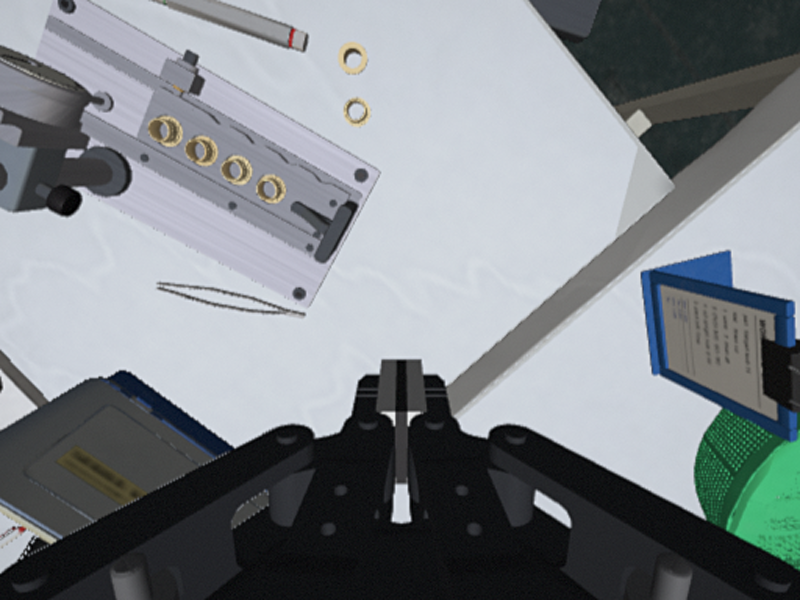

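The wrist view shows bush tops at (270,188), (235,169), (201,150) and (163,129), and base end corners at (380,172) and (307,305). The tab's outer top edge runs from about (357,203) to (328,263). The second move was refused, so I'll write its rows out in full.

```bash
python3 -m creep '[{"x":0,"y":0,"z":0.005,"yaw":0.12,"grip":-1},{"x":0,"y":0,"z":0.01,"yaw":0.24,"grip":-1},{"x":0,"y":0,"z":0.02,"yaw":0.36,"grip":-1},{"x":0,"y":0,"z":0.03,"yaw":0.48,"grip":-1},{"x":0,"y":0,"z":0.04,"yaw":0.52,"grip":-1},{"x":0,"y":0,"z":0.04,"yaw":0.52,"grip":-1},{"x":0,"y":0,"z":0.04,"yaw":0.52,"grip":-1},{"x":0,"y":0,"z":0.04,"yaw":0.52,"grip":-1}]'
python3 - <<'E'
from h import *
import pickle,cv2
from scipy.optimize import least_squares
d=pickle.load(open('d.pkl','rb'));w=pickle.load(open('w1.pkl','rb'))
C=[(78,110,12),(-52,110,12),(-52,-150,12),(78,-150,12)]
B=[(0,44,38.5),(0,16,38.5),(0,-12,38.5),(0,-40,38.5)]
X=C[:2]+B;u=np.array([(307,305),(380,172),(270,188),(235,169),(201,150),(163,129)])*.64
f=lambda p:(proj(w,G(p,X))-u).ravel()
r=least_squares(f,np.load('g.npy'));p=r.x;print(p,f(p).reshape(-1,2).round(1).tolist())
np.save('g2.npy',p)
print('tab edge',G([0,0,-p[2]],back(w,[(357,203),(328,263)],68)-[p[0],p[1],0]).round(1))
for z in(161,163):print(proj(d['top'],G(p,[(0,-75,z)]))/.64)
from cell import arm
delta(arm,p,(0,160,40))
w2=wrist(arm,'w2');pickle.dump(w2,open('w2.pkl','wb'))
E
```

```text
clock: 2.2
tcp_pos: [578.2, -102.7, 201.8]
eef_rot: [0.0, 0.122, 0.993, -0.0]
wrist_force: [0.3, -0.2, 0.9]
gripper_width: -0.4
grasp_force: 0.0
[ 5.38977810e+02 -2.50943292e+02 -2.57668788e-01] [[1.0, 2.2], [2.2, -0.3], [-0.5, 0.5], [-0.4, -0.0], [-1.5, -0.9], [-0.6, -0.7]]
tab edge [[-26.7 106.   68. ]
 [ 20.  108.1  68. ]]
[[538.92150991 311.60263442]]
[[539.18997842 311.37943257]]
tcp in gauge [1.000e-01 1.533e+02 2.018e+02] shift m [1.000e-04 6.700e-03 1.618e-01] yaw 0.0127 F [ 0.29 -0.08  0.9 ] t 2.2
```

View pics/w2.png

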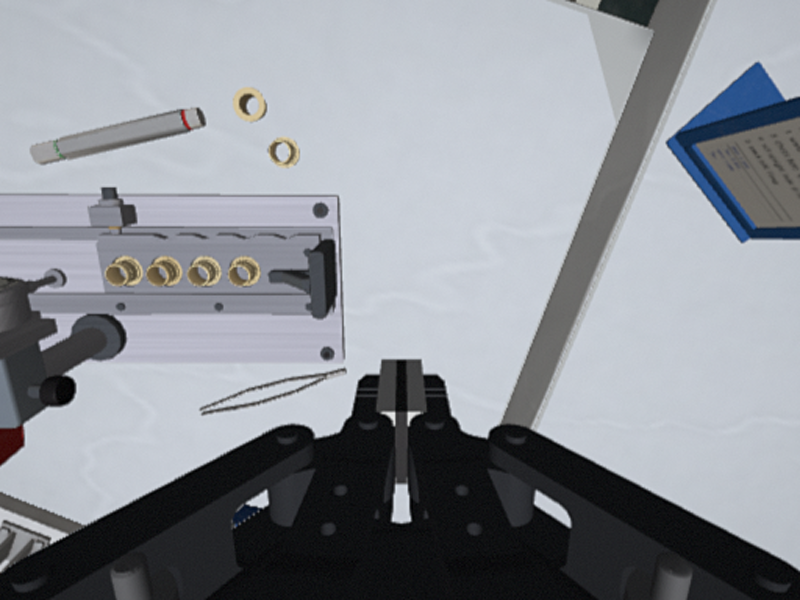

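The wrist view, now square to the gauge, shows the plate end corners at (338,196) and (344,360). Bush centres run from (243,272) to (123,272), and the tab top's outer edge is at about (333,240)–(333,312).

Run:
```python
from h import *
import pickle
from scipy.optimize import least_squares
d=pickle.load(open('d.pkl','rb'));w=pickle.load(open('w1.pkl','rb'));w2=pickle.load(open('w2.pkl','rb'))
C=[(78,110,12),(-52,110,12)];S=[(0,y,32) for y in(44,16,-12,-40)];X=C+S
u1=np.array([(307,305),(380,172),(270,188),(235,169),(201,150),(164,130)])*.64
u2=np.array([(344,360),(338,196),(243,272),(204,272),(163,272),(123,272)])*.64
f=lambda p:np.r_[(proj(w,G(p,X))-u1).ravel(),(proj(w2,G(p,X))-u2).ravel()]
p=least_squares(f,np.load('g2.npy')).x;print(p,f(p).reshape(-1,2).round(1).tolist())
np.save('g3.npy',p)
print('tab edge',G([0,0,-p[2]],back(w2,[(333,240),(333,312)],68)-[p[0],p[1],0]).round(1))
from cell import arm
delta(arm,p,(0,140,45))
```

```text
[ 5.39975982e+02 -2.52408976e+02 -2.48156094e-01] [[0.6, 2.2], [0.9, -0.8], [-0.2, 0.4], [0.2, 0.3], [-0.5, -0.0], [0.1, -0.1], [-0.1, 1.6], [-0.1, -1.1], [-0.3, -0.1], [-0.9, -0.2], [-0.2, -0.3], [-0.2, -0.3]]
tab edge [[-28.3 113.6  68. ]
 [ 17.8 111.8  68. ]]
tcp in gauge [  0.3 154.5 202.1] shift m [ 0.0006 -0.0145  0.1571] yaw 0.0029 F [-0.06 -0.4   0.56] t 2.25
```

```bash
python3 -m creep '[{"x":0,"y":0,"z":0.025,"yaw":0,"grip":-1},{"x":0,"y":0,"z":0.05,"yaw":0,"grip":-1},{"x":0,"y":0,"z":0.075,"yaw":0,"grip":-1},{"x":0,"y":0,"z":0.1,"yaw":0,"grip":-1},{"x":0,"y":0,"z":0.12,"yaw":0,"grip":-1},{"x":0,"y":0,"z":0.14,"yaw":0,"grip":-1},{"x":0,"y":0,"z":0.152,"yaw":0,"grip":-1},{"x":0,"y":0,"z":0.152,"yaw":0,"grip":-1}]'
python3 -m creep '[{"x":0,"y":-0.004,"z":0,"yaw":0,"grip":-1},{"x":0,"y":-0.008,"z":0,"yaw":0,"grip":-1},{"x":0,"y":-0.012,"z":0,"yaw":0,"grip":-1},{"x":0,"y":-0.016,"z":0,"yaw":0,"grip":-1},{"x":0,"y":-0.018,"z":0,"yaw":0,"grip":-1},{"x":0,"y":-0.020,"z":0,"yaw":0,"grip":-1},{"x":0,"y":-0.020,"z":0,"yaw":0,"grip":-1},{"x":0,"y":-0.020,"z":0,"yaw":0,"grip":-1}]'
python3 - <<'E'
from h import *
from cell import arm
import pickle
p=np.load('g3.npy');delta(arm,p,(0,130,50));w=wrist(arm,'w3');pickle.dump(w,open('w3.pkl','wb'))
E
```

```text
clock: 2.92
tcp_pos: [576.3, -102.7, 47.0]
eef_rot: [-0.002, 0.123, 0.992, -0.0]
wrist_force: [-0.3, -1.0, -0.2]
gripper_width: -0.2
grasp_force: 0.0
clock: 3.58
tcp_pos: [573.0, -122.2, 49.5]
eef_rot: [0.0, 0.123, 0.992, 0.0]
wrist_force: [-0.3, 0.9, 0.6]
gripper_width: 0.3
grasp_force: 0.0
tcp in gauge [  0.  134.4  49.5] shift m [ 0.     -0.0044 -0.0005] yaw 0.0017 F [-0.51  0.76  0.6 ] t 3.58
```

View pics/w3.png

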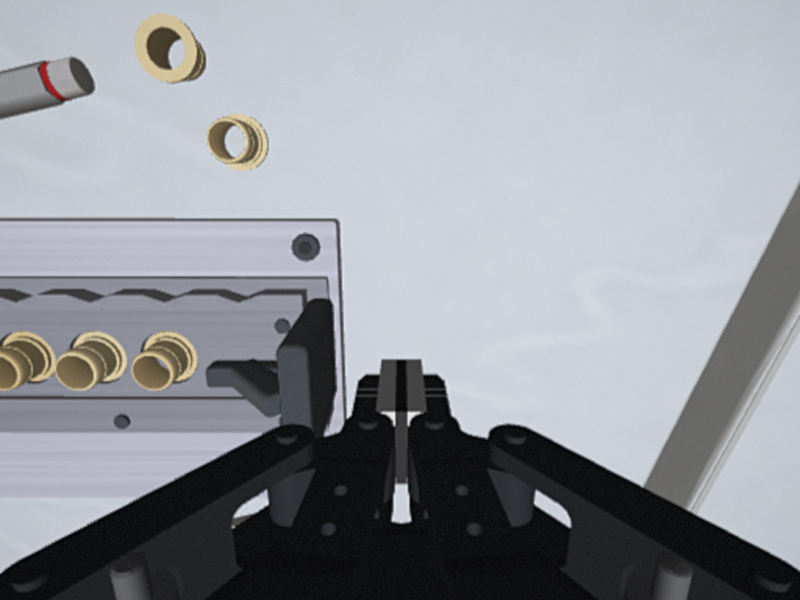

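The tab's outer face is clear of the fingertip at (380,375), with the tip level with the tab and the tab centred across. I'll push slowly and watch the force for contact.

```bash
python3 -m creep '[{"x":0,"y":-0.002,"z":0,"yaw":0,"grip":-1},{"x":0,"y":-0.004,"z":0,"yaw":0,"grip":-1},{"x":0,"y":-0.006,"z":0,"yaw":0,"grip":-1},{"x":0,"y":-0.008,"z":0,"yaw":0,"grip":-1},{"x":0,"y":-0.010,"z":0,"yaw":0,"grip":-1},{"x":0,"y":-0.012,"z":0,"yaw":0,"grip":-1},{"x":0,"y":-0.014,"z":0,"yaw":0,"grip":-1},{"x":0,"y":-0.016,"z":0,"yaw":0,"grip":-1}]'
python3 - <<'E'
from h import *
from cell import arm
import pickle
p=np.load('g3.npy');delta(arm,p,(0,130,50));w=wrist(arm,'w4');pickle.dump(w,open('w4.pkl','wb'))
E
```

```text
clock: 4.3
tcp_pos: [569.2, -137.3, 49.3]
eef_rot: [0.0, 0.123, 0.992, 0.0]
wrist_force: [-0.6, 3.2, 0.5]
gripper_width: 0.5
grasp_force: 1.9
tcp in gauge [  0.  118.8  49.3] shift m [ 0.      0.0112 -0.0006] yaw 0.0017 F [-1.33  3.    0.49] t 4.3
```

View pics/w4.png

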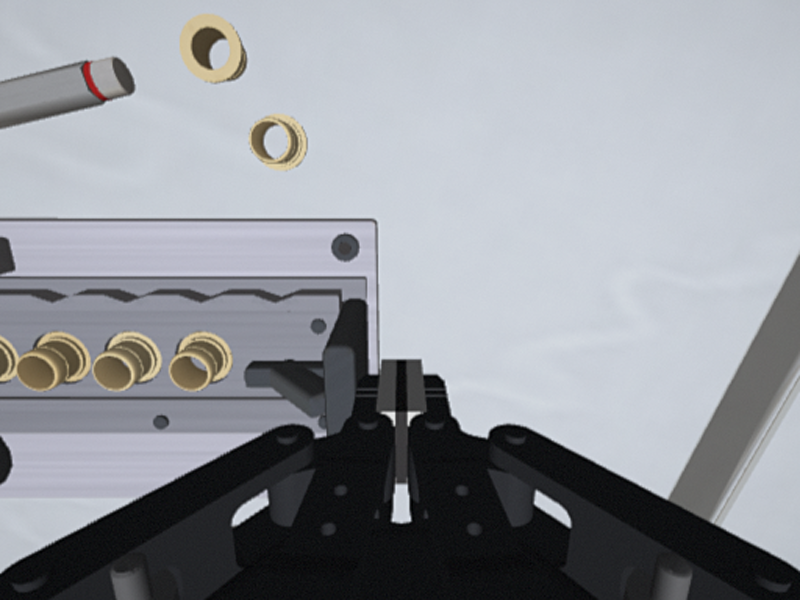

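In contact at 3 N. The plate corner moved from (340,219) to (378,219) while the bushes moved about 6 px less than the arm shift implies, so the slide has moved about 2 mm. I'll push on to the first notch.

```bash
python3 -m creep '[{"x":0,"y":-0.002,"z":0,"yaw":0,"grip":-1},{"x":0,"y":-0.004,"z":0,"yaw":0,"grip":-1},{"x":0,"y":-0.006,"z":0,"yaw":0,"grip":-1},{"x":0,"y":-0.008,"z":0,"yaw":0,"grip":-1},{"x":0,"y":-0.010,"z":0,"yaw":0,"grip":-1},{"x":0,"y":-0.012,"z":0,"yaw":0,"grip":-1},{"x":0,"y":-0.014,"z":0,"yaw":0,"grip":-1},{"x":0,"y":-0.016,"z":0,"yaw":0,"grip":-1}]'
python3 -m creep '[{"x":0,"y":-0.002,"z":0,"yaw":0,"grip":-1},{"x":0,"y":-0.004,"z":0,"yaw":0,"grip":-1},{"x":0,"y":-0.006,"z":0,"yaw":0,"grip":-1},{"x":0,"y":-0.008,"z":0,"yaw":0,"grip":-1},{"x":0,"y":-0.010,"z":0,"yaw":0,"grip":-1},{"x":0,"y":-0.012,"z":0,"yaw":0,"grip":-1},{"x":0,"y":-0.012,"z":0,"yaw":0,"grip":-1},{"x":0,"y":-0.012,"z":0,"yaw":0,"grip":-1}]'
cat >> h.py <<'E'
def slide(a,b,p,box=(150,325,240,400),z=32):
    "slide travel (mm) between wrist pictures a,b by matching a bush template (800-scale box in a)"
    import cv2
    x0,y0,x1,y1=[int(v*.64) for v in box]
    T=cv2.cvtColor(a['pixels'],7)[y0:y1,x0:x1];I=cv2.cvtColor(b['pixels'],7)
    m=cv2.matchTemplate(I[y0-8:y1+8],T,5);_,v,_,l=cv2.minMaxLoc(m)
    u0=np.array([[(x0+x1)/2,(y0+y1)/2]])/.64;u1=u0+np.array([[l[0]-x0,l[1]-8]])/.64
    g=[G([0,0,-p[2]],back(c,u,z)-[p[0],p[1],0])[0] for c,u in((a,u0),(b,u1))]
    print('match',round(v,3),'slide travel mm',(g[0]-g[1]).round(2))
E
cat > chk.py <<'E'
import sys,pickle
from h import *
from cell import arm
p=np.load('g3.npy');delta(arm,p,(0,130,50));w=wrist(arm,sys.argv[1]);pickle.dump(w,open(sys.argv[1]+'.pkl','wb'))
L=lambda n:pickle.load(open(n+'.pkl','rb'))
slide(L('w3'),L('w4'),p,(128,325,203,400))
slide(L('w4'),w,p,(165,325,240,400))
E
python3 chk.py w5
```

```text
clock: 5.02
tcp_pos: [565.1, -153.3, 49.4]
eef_rot: [0.0, 0.123, 0.992, -0.0]
wrist_force: [0.6, 4.1, 1.1]
gripper_width: -0.1
grasp_force: 2.0
clock: 5.68
tcp_pos: [561.9, -165.6, 49.3]
eef_rot: [-0.0, 0.123, 0.992, -0.0]
wrist_force: [-0.1, 0.0, -0.2]
gripper_width: 0.1
grasp_force: 0.0
tcp in gauge [-0.  89.6 49.3] shift m [-0.0001  0.0404 -0.0008] yaw 0.0017 F [-0.15  0.01 -0.15] t 5.68
match 0.888 slide travel mm [0.12 1.69 0.  ]
match 0.971 slide travel mm [ 0.05 32.26  0.  ]
```

First click confirmed: the slide jumped ahead and the force is zero. On to the second.

```bash
python3 -m creep '[{"x":0,"y":-0.002,"z":0,"yaw":0,"grip":-1},{"x":0,"y":-0.004,"z":0,"yaw":0,"grip":-1},{"x":0,"y":-0.006,"z":0,"yaw":0,"grip":-1},{"x":0,"y":-0.008,"z":0,"yaw":0,"grip":-1},{"x":0,"y":-0.010,"z":0,"yaw":0,"grip":-1},{"x":0,"y":-0.012,"z":0,"yaw":0,"grip":-1},{"x":0,"y":-0.014,"z":0,"yaw":0,"grip":-1},{"x":0,"y":-0.015,"z":0,"yaw":0,"grip":-1}]'
python3 -m creep '[{"x":0,"y":-0.002,"z":0,"yaw":0,"grip":-1},{"x":0,"y":-0.004,"z":0,"yaw":0,"grip":-1},{"x":0,"y":-0.006,"z":0,"yaw":0,"grip":-1},{"x":0,"y":-0.008,"z":0,"yaw":0,"grip":-1},{"x":0,"y":-0.010,"z":0,"yaw":0,"grip":-1},{"x":0,"y":-0.012,"z":0,"yaw":0,"grip":-1},{"x":0,"y":-0.012,"z":0,"yaw":0,"grip":-1},{"x":0,"y":-0.012,"z":0,"yaw":0,"grip":-1}]'
python3 chk.py w6
```

```text
clock: 6.4
tcp_pos: [559.0, -177.9, 49.3]
eef_rot: [0.0, 0.123, 0.992, 0.001]
wrist_force: [-0.7, 6.2, 0.4]
gripper_width: 0.1
grasp_force: 2.8
clock: 7.07
tcp_pos: [555.5, -191.7, 49.4]
eef_rot: [-0.0, 0.123, 0.992, -0.0]
wrist_force: [-0.9, -1.1, 0.5]
gripper_width: 0.4
grasp_force: 0.0
tcp in gauge [ 0.1 62.7 49.4] shift m [-0.      0.0673 -0.0007] yaw 0.0018 F [-0.59 -1.25  0.52] t 7.07
match 0.888 slide travel mm [0.12 1.69 0.  ]
match 0.962 slide travel mm [-0.13 58.59  0.  ]
```

```bash
python3 -m creep '[{"x":0,"y":-0.002,"z":0,"yaw":0,"grip":-1},{"x":0,"y":-0.004,"z":0,"yaw":0,"grip":-1},{"x":0,"y":-0.006,"z":0,"yaw":0,"grip":-1},{"x":0,"y":-0.008,"z":0,"yaw":0,"grip":-1},{"x":0,"y":-0.010,"z":0,"yaw":0,"grip":-1},{"x":0,"y":-0.012,"z":0,"yaw":0,"grip":-1},{"x":0,"y":-0.014,"z":0,"yaw":0,"grip":-1},{"x":0,"y":-0.015,"z":0,"yaw":0,"grip":-1}]'
python3 -m creep '[{"x":0,"y":-0.002,"z":0,"yaw":0,"grip":-1},{"x":0,"y":-0.004,"z":0,"yaw":0,"grip":-1},{"x":0,"y":-0.006,"z":0,"yaw":0,"grip":-1},{"x":0,"y":-0.008,"z":0,"yaw":0,"grip":-1},{"x":0,"y":-0.010,"z":0,"yaw":0,"grip":-1},{"x":0,"y":-0.012,"z":0,"yaw":0,"grip":-1},{"x":0,"y":-0.012,"z":0,"yaw":0,"grip":-1},{"x":0,"y":-0.012,"z":0,"yaw":0,"grip":-1}]'
python3 chk.py w7
```

```text
clock: 7.78
tcp_pos: [552.4, -204.2, 49.3]
eef_rot: [0.0, 0.123, 0.992, 0.001]
wrist_force: [1.0, 7.9, 0.9]
gripper_width: -0.2
grasp_force: 3.8
clock: 8.45
tcp_pos: [548.9, -217.8, 49.3]
eef_rot: [-0.0, 0.123, 0.992, -0.0]
wrist_force: [-0.1, 0.2, 0.4]
gripper_width: -0.0
grasp_force: 0.0
tcp in gauge [ 0.2 35.7 49.3] shift m [-0.      0.0943 -0.0007] yaw 0.0019 F [-0.11  0.21  0.41] t 8.45
match 0.888 slide travel mm [0.12 1.69 0.  ]
match 0.947 slide travel mm [-0.19 84.94  0.  ]
```

View pics/w7.png

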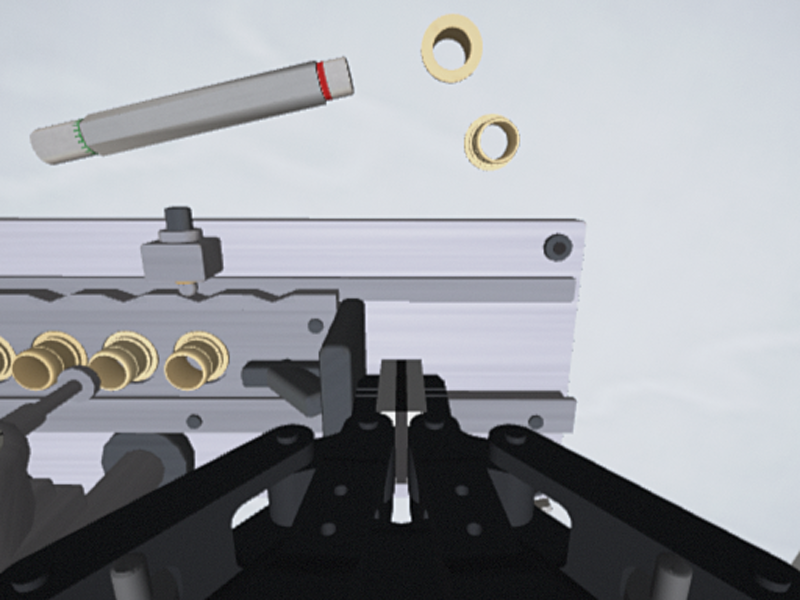

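The third click is reached: the ball sits in the third notch at (187,288), force is zero, and bush 3 is beside the spindle foot at (80,380). I'll back off, rise, and move over the pad.

```bash
python3 -m creep '[{"x":0,"y":0.012,"z":0,"yaw":0,"grip":-1},{"x":0,"y":0.024,"z":0,"yaw":0,"grip":-1},{"x":0,"y":0.03,"z":-0.025,"yaw":0,"grip":-1},{"x":0,"y":0.03,"z":-0.06,"yaw":0,"grip":-1},{"x":0,"y":0.03,"z":-0.095,"yaw":0,"grip":-1},{"x":0,"y":0.03,"z":-0.13,"yaw":0,"grip":-1},{"x":0,"y":0.03,"z":-0.16,"yaw":0,"grip":-1},{"x":0,"y":0.03,"z":-0.17,"yaw":0,"grip":-1}]'
python3 -m creep '[{"x":0,"y":-0.02,"z":0,"yaw":0,"grip":-1},{"x":0,"y":-0.045,"z":0,"yaw":0,"grip":-1},{"x":0,"y":-0.07,"z":0,"yaw":0,"grip":-1},{"x":0,"y":-0.095,"z":0,"yaw":0,"grip":-1},{"x":0,"y":-0.12,"z":0,"yaw":0,"grip":-1},{"x":0,"y":-0.135,"z":0,"yaw":0,"grip":-1},{"x":0,"y":-0.141,"z":0,"yaw":0,"grip":-1},{"x":0,"y":-0.141,"z":0,"yaw":0,"grip":-1}]'
python3 - <<'E'
from h import *
from cell import arm
import pickle
p=np.load('g3.npy');delta(arm,p,(0,-75,163));w=wrist(arm,'w8')
print('pad px',proj(w,G(p,[(0,-75,161)]))/.64)
d=pickle.load(open('d.pkl','rb'));print('pad from top',G([0,0,-p[2]],back(d['top'],[(542,312)],162)-[p[0],p[1],0]).round(1))
pickle.dump(w,open('w8.pkl','wb'))
E
```

```text
clock: 9.17
tcp_pos: [558.9, -187.8, 225.3]
eef_rot: [0.005, 0.122, 0.993, -0.001]
wrist_force: [0.1, -1.3, 1.3]
gripper_width: -0.1
grasp_force: 0.0
clock: 9.83
tcp_pos: [521.7, -325.2, 218.6]
eef_rot: [-0.001, 0.124, 0.992, 0.0]
wrist_force: [-0.1, 0.7, -0.3]
gripper_width: 0.1
grasp_force: 0.0
tcp in gauge [ 1.000e-01 -7.500e+01  2.186e+02] shift m [0.     0.     0.0556] yaw 0.0005 F [-0.25  0.68 -0.35] t 9.83
pad px [[399.86764363 326.99407017]]
pad from top [[ -1.7 -77.4 162. ]]
```

View pics/w8.png

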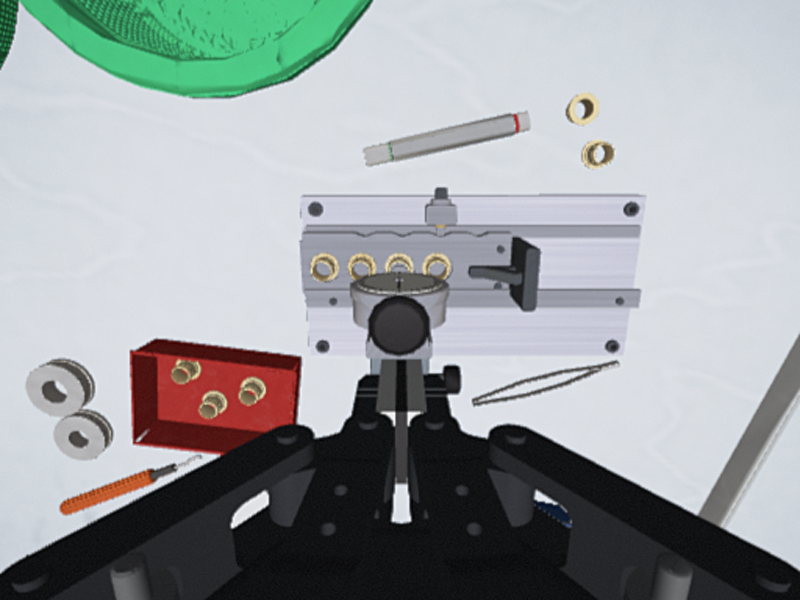

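The pad at (399,325) matches the prediction, and the third bush is under the dial at (399,267). I'll go down and press.

```bash
python3 -m creep '[{"x":0,"y":0,"z":0.012,"yaw":0,"grip":-1},{"x":0,"y":0,"z":0.024,"yaw":0,"grip":-1},{"x":0,"y":0,"z":0.036,"yaw":0,"grip":-1},{"x":0,"y":0,"z":0.044,"yaw":0,"grip":-1},{"x":0,"y":0,"z":0.048,"yaw":0,"grip":-1},{"x":0,"y":0,"z":0.05,"yaw":0,"grip":-1},{"x":0,"y":0,"z":0.05,"yaw":0,"grip":-1},{"x":0,"y":0,"z":0.05,"yaw":0,"grip":-1}]'
python3 -m creep '[{"x":0,"y":0,"z":0.002,"yaw":0,"grip":-1},{"x":0,"y":0,"z":0.004,"yaw":0,"grip":-1},{"x":0,"y":0,"z":0.006,"yaw":0,"grip":-1},{"x":0,"y":0,"z":0.008,"yaw":0,"grip":-1},{"x":0,"y":0,"z":0.010,"yaw":0,"grip":-1},{"x":0,"y":0,"z":0.012,"yaw":0,"grip":-1},{"x":0,"y":0,"z":0.013,"yaw":0,"grip":-1},{"x":0,"y":0,"z":0.013,"yaw":0,"grip":-1}]'
```

```text
clock: 10.55
tcp_pos: [522.5, -324.7, 169.9]
eef_rot: [0.0, 0.123, 0.992, -0.0]
wrist_force: [0.5, 0.6, 0.1]
gripper_width: 0.3
grasp_force: 0.0
clock: 11.22
tcp_pos: [522.0, -324.8, 156.4]
eef_rot: [-0.0, 0.123, 0.992, -0.0]
wrist_force: [-0.5, 0.2, 1.8]
gripper_width: 0.1
grasp_force: 1.1
```

```bash
python3 -m creep '[{"x":0,"y":0,"z":0.001,"yaw":0,"grip":-1},{"x":0,"y":0,"z":0.002,"yaw":0,"grip":-1},{"x":0,"y":0,"z":0.003,"yaw":0,"grip":-1},{"x":0,"y":0,"z":0.004,"yaw":0,"grip":-1},{"x":0,"y":0,"z":0.005,"yaw":0,"grip":-1},{"x":0,"y":0,"z":0.005,"yaw":0,"grip":-1},{"x":0,"y":0,"z":0.005,"yaw":0,"grip":-1},{"x":0,"y":0,"z":0.005,"yaw":0,"grip":-1}]'
```

```text
clock: 11.88
tcp_pos: [522.0, -324.8, 151.6]
eef_rot: [0.0, 0.123, 0.992, -0.0]
wrist_force: [-1.0, 1.0, 4.9]
gripper_width: -0.0
grasp_force: 2.6
```

Close to the stop; I'll press until the force climbs.

```bash
python3 -m creep '[{"x":0,"y":0,"z":0.0005,"yaw":0,"grip":-1},{"x":0,"y":0,"z":0.001,"yaw":0,"grip":-1},{"x":0,"y":0,"z":0.0015,"yaw":0,"grip":-1},{"x":0,"y":0,"z":0.0015,"yaw":0,"grip":-1},{"x":0,"y":0,"z":0.0015,"yaw":0,"grip":-1},{"x":0,"y":0,"z":0.0015,"yaw":0,"grip":-1},{"x":0,"y":0,"z":0.0015,"yaw":0,"grip":-1},{"x":0,"y":0,"z":0.0015,"yaw":0,"grip":-1}]'
```

```text
clock: 12.55
tcp_pos: [522.0, -324.8, 151.1]
eef_rot: [0.0, 0.123, 0.992, -0.0]
wrist_force: [-3.0, 2.2, 9.0]
gripper_width: -0.1
grasp_force: 4.5
```

```bash
python3 -m creep '[{"x":0,"y":0,"z":0.0005,"yaw":0,"grip":-1},{"x":0,"y":0,"z":0.001,"yaw":0,"grip":-1},{"x":0,"y":0,"z":0.0015,"yaw":0,"grip":-1},{"x":0,"y":0,"z":0.0015,"yaw":0,"grip":-1},{"x":0,"y":0,"z":0.0015,"yaw":0,"grip":-1},{"x":0,"y":0,"z":0.0015,"yaw":0,"grip":-1},{"x":0,"y":0,"z":0.0015,"yaw":0,"grip":-1},{"x":0,"y":0,"z":0.0015,"yaw":0,"grip":-1}]'
```

```text
clock: 13.22
tcp_pos: [522.1, -324.9, 151.1]
eef_rot: [0.001, 0.122, 0.992, -0.001]
wrist_force: [-5.0, 4.1, 13.9]
gripper_width: 0.1
grasp_force: 7.2
```

The head is firmly on its stop: no further travel, and the force is rising. Lifting straight off.

```bash
python3 -m creep '[{"x":0,"y":0,"z":-0.003,"yaw":0,"grip":-1},{"x":0,"y":0,"z":-0.01,"yaw":0,"grip":-1},{"x":0,"y":0,"z":-0.02,"yaw":0,"grip":-1},{"x":0,"y":0,"z":-0.04,"yaw":0,"grip":-1},{"x":0,"y":0,"z":-0.06,"yaw":0,"grip":-1},{"x":0,"y":0,"z":-0.07,"yaw":0,"grip":-1},{"x":0,"y":0,"z":-0.07,"yaw":0,"grip":-1},{"x":0,"y":0,"z":-0.07,"yaw":0,"grip":-1}]'
python3 - <<'E'
from h import *
from cell import arm
wrist(arm,'w9')
E
```

```text
clock: 13.88
tcp_pos: [522.1, -324.6, 218.2]
eef_rot: [0.0, 0.123, 0.992, 0.0]
wrist_force: [-0.2, 0.3, -0.2]
gripper_width: 0.0
grasp_force: 0.0
```

View pics/w9.png

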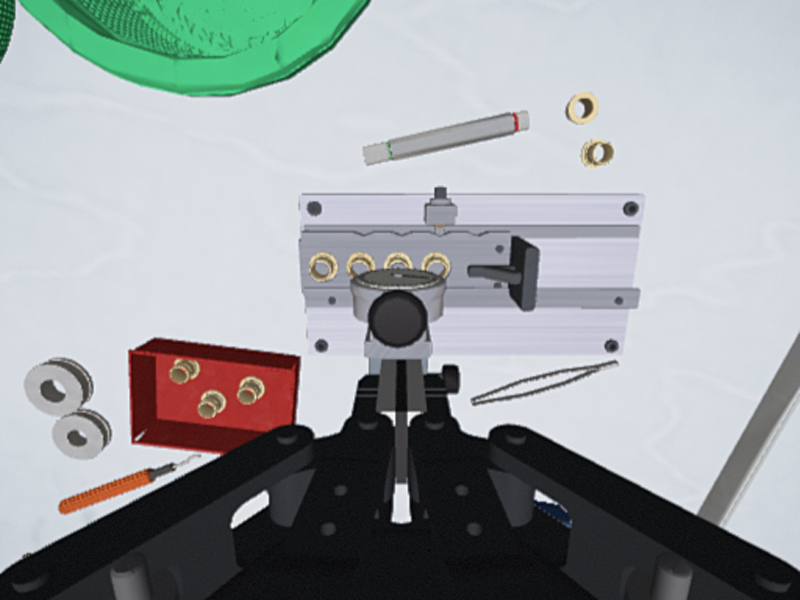

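The head is down (pad now at (397,318)), the slide is unmoved with its tab at (523,272), and bush 3 is under the dial. Everything is clear.

```bash
python3 -c "
from cell import arm
print(arm.hand_in())"
```

```text
the job is handed in; nothing more can be done
None
```

I pushed the slide to its third click and pressed the gauge head down to its stop over the third bush, then backed the arm clear and handed in at about 14 s; hand-in returned no verdict, and I judged spindle contact from the head being on its stop, not from a direct reading.

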